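# Screw the air elbow round to the index arrow

## Robot

A 6-joint arm with a two-finger parallel gripper is mounted at the origin on the work surface. World frame = base frame: x ahead of the robot, y to its left, z up, the work surface at z = 0. Lengths are in m, angles in rad, forces in N, time in s.
With the tool pointing down it reaches from about 0.325 to 0.75 m from the base axis. Payload 7.6 kg.
Tool frame: the origin (TCP) lies at the very end of the fingers, on their centre line; the grasp point (between the pads) lies 19 mm behind it (bot.grip_point_offset is the distance from the TCP to the grasp point, in m); z points along the fingers, y is the direction in which the jaws open and shut (so a half turn about z gives the same grasp; the last joint's range is limited). The gripper opens to 85 mm and grips with 20 to 120 N. Pads are 22 mm wide; open, the fingers measure 114 mm over their backs; the gripper's body (76 mm by 85 mm) begins 54 mm behind the grasp point. The pads swing forward as they close: fully open they stand 13 mm farther back than shut.
Start: joints at [-1.183, 0.052, 1.401, -0, 1.689, -0.07], TCP at [0.232, -0.471, 0.231] pointing down, gripper open.
Joint ranges: [-2.9, 2.9], [-0.91, 2.17], [0.12, 2.37], [-1.06, 4.2], [0.26, 2.73], [-2.93, 2.93]. Speed limits (rad/s): [2.57, 2.57, 3.01, 3.14, 3.14, 3.14].

## Interface

Orientations are given as [roll, pitch, yaw] about the fixed x, y, z axes, in that order (R = Rz(yaw) Ry(pitch) Rx(roll)).
In Python, from cell import state, optics, workorder, models, bot gives the robot as it stands.
- The arm moves only by the shell command python3 -m pendant 'ROWS' [FORCE]. ROWS is JSON, a list of rows, each a list of 7 numbers: the turn, a rotation vector about the world's x, y, z in degrees, then the shift along the world's x, y, z in m, then the opening, from 0 (shut) to 1 (fully open). In form: [[ax, ay, az, dx, dy, dz, jaw], ...]. A call has exactly 8 rows; each row shifts and turns the commanded pose from where the row before left it; what a row does not reach is not made up. A row lasts 1/8 s, in which the tool goes at most 62.5 mm and 10.7 degrees, less where a joint would pass 70% of its speed; a pose out of reach is approached as far as the arm can. A call with a gripper value outside its range is refused whole. The fingers move at their own pace and stop on an object; FORCE is the grip in N (left out, the last holds). Time passes only in rows, so rows that do not move let the fingers close, or fill a call up. It gives the time, the measured TCP pose, the force and the opening at its end, in the units of the state.
- state(): the state, without advancing time (a new reading comes with each control period).
- optics.get_image(name): name is "scene" or "top" or "wrist"; returns a dict with "color" (384x512x3 uint8, red, green, blue), "vertical_fov" (degrees; the focal length in pixels is half the picture's height over the tangent of half this angle, whatever the lens; pixels are square), "cx", "cy" (the principal point, pixels), "world_to_cam" (4x4, takes a point from world to camera coordinates). Camera axes: x right, y down, z forward; pixel columns grow to the right and rows downward; lengths in m; the calibration is good to about 2 mm. A picture is of the moment at which its call begins. There is no depth.
- workorder.close_job(): hands the job in, once; it reports no verdict.
Trained networks look in a picture, given as the dict that the camera call returned (one of the last four; its "shot" number tells which), for a name from the list of things; names that differ only in an ending like _2 or _b are one class to them, and where a whole thing is asked for, a point or a joint stands for the part that bears it (a point fixed in the world has none). Each returns a list of dicts, best first, with "conf" (0 to 1); they miss things now and then, are a little off and sometimes report something else, mostly with a low value. They report only what shows in the picture. A call takes as long as a camera call. They do not tell look-alikes from the thing itself.
- models.recognise(query, picture): "at" ([x, y, z] in m, in the coordinates of the camera as it stood for that picture, good to about 4 mm: the middle of the surface that is visible of it).
- models.place_of(query, picture): "at" ([x, y, z] in m, in the coordinates of the camera as it stood for that picture, good to about 4 mm: a listed point, or the origin of a listed thing).
The state is a dict: "t": time; "joint_pos": joint angles; "joint_vel": joint speeds; "joint_efforts": joint torques, N m; "tcp_pos": TCP position; "tcp_rot": TCP orientation; "contact_force": force on the tool from outside, world axes, zero at the start; "torque": the same for the moment, N m; "width": finger opening in m.
Only numpy, scipy, OpenCV 4.12 (cv2) and the standard library are available. Lean on these libraries where they do the work, as an engineer would, in place of code of your own. Each camera call takes 0.05 s, during which the arm holds its last target. There are 200 camera calls.

## Task

On the inspection bench, three brass fittings are screwed onto the threaded stubs of round air-gauge bases. Screw the one with a single side outlet (the elbow) further on, clockwise seen from above, and stop when its outlet points at the white raised arrow on its base, so the air line will leave straight. Do not run well past the arrow, do not turn the tee with its two outlets, and let go when done.

Things in the scene. Friction and masses are not known exactly. Their poses are not given: they have to be found in the camera images.
- elbow_body (a point): Centre of the elbow's square brass body, on the vertical thread axis, 68 mm above the table. Body 28 x 28 mm in plan, 51 to 85 mm above the table, flats parallel to the outlet: grip it there from above. x points along the horizontal outlet, z up. The outlet leg is 22 mm thick (27 mm end collar), ends 46 mm from the axis. Below it: a 30 mm round socket from 38 mm up, 44 mm boss up to 34 mm.
- elbow (a joint): Turn of the elbow on its stub, rad: grows clockwise seen from above (screwing on), sinking 1.8 mm a turn. It can go from 0 to 2.4, starts part way, and needs about 0.7 to 1.4 rad more to reach the arrow. A stiff thread, about 0.1 N m: it stays where it is left.
- arrow (a point): White arrow, 21 mm long, 4 mm thick, on the dark disc on the elbow's base, 56 mm from the thread axis, 18 mm above the table. x points level from the thread axis out through the arrow, z up. Fixed, like the base: a round flange 136 mm across, 12 mm thick. Two like bases without an arrow, in any order, carry a tee and a straight upright plug.
- tee_end (a point): End of one outlet of the brass tee on another base: 46 mm from the tee's axis, 68 mm above the table; x points outward along that outlet. The tee has the same square body as the elbow but a second outlet opposite. It turns as stiffly as the elbow and is to be left as it is.
Things that resemble listed ones, but are neither listed nor needed, are in the scene too. What is shaped like the part that bears elbow_body but blue or orange is not meant.

How it is judged:
At the end, for the whole second after the job is handed in: The elbow's outlet points at the arrow within 12 degrees (0.21 rad) seen from above, and the elbow is at rest and released (angle between the x axis of elbow_body and the x axis of arrow, either way round below 0.21 rad and x of arrow in the frame of elbow_body above 0.03 m and velocity of joint elbow between -0.05 and 0.05 rad/s); the robot touches nothing.
It fails at once if the elbow is run well past the arrow (more than about 25 degrees clockwise of it) (y of arrow in the frame of elbow_body above 0.024 m).
It fails at once if the tee is turned (its outlet end moved by more than 10 mm) (distance of tee_end from where it was at the start of the episode above 0.01 m).
It also fails if it takes over 32 s, if anything falls off the work surface, if the arm or the gripper's body presses on something with over 40 N, if the wrist force passes 120 N, or if a joint passes its speed limit or range.

## Working session

There is one attempt and no reset: what is moved stays moved. The work goes in short steps, Python scripts to look and compute and a shell command to move; the robot and the scene stay as the last step left them, time stands still between calls to the robot, and variables do not carry over. Pictures are saved under pics/ and viewed, about 8 in all and at most 12, crops included, and the job is handed in when it is done.

```bash
mkdir -p pics; cat > h.py <<'E'
import numpy as np, cv2
from cell import state, optics, workorder, models, bot
def f(p): return p["color"].shape[0]/2/np.tan(np.radians(p["vertical_fov"])/2)
def c2w(p,a): return (np.linalg.inv(p["world_to_cam"])@np.r_[a,1])[:3]
def w2p(p,X):
    c=(p["world_to_cam"]@np.r_[X,1])[:3]; return np.array([p["cx"],p["cy"]])+f(p)*c[:2]/c[2]
def p2w(p,uv,z):
    M=np.linalg.inv(p["world_to_cam"]); d=M[:3,:3]@np.array([(uv[0]-p["cx"])/f(p),(uv[1]-p["cy"])/f(p),1]); o=M[:3,3]
    return o+d*(z-o[2])/d[2]
def save(p,n): cv2.imwrite("pics/"+n,p["color"][:,:,::-1])
E
python3 - <<'E'
from h import *
ims=[]
for n in("top","scene"):
    p=optics.get_image(n); ims.append(p["color"])
    for q in("elbow_body","arrow","tee_end"):
        for r in models.place_of(q,p)[:4]:
            w=c2w(p,r["at"]); print(n,q,round(r["conf"],2),w.round(3),w2p(p,w).round())
cv2.imwrite("pics/a.png",ims[0][:,:,::-1]);cv2.imwrite("pics/b.png",ims[1][:,:,::-1])
s=state();print(s["t"],s["tcp_pos"],s["tcp_rot"],s["width"])
E
```

```text
top elbow_body 0.8 [ 0.339 -0.333  0.067] [351. 280.]
top elbow_body 0.79 [ 0.585 -0.409  0.073] [374. 192.]
top elbow_body 0.71 [ 0.838 -0.113  0.068] [268. 107.]
top elbow_body 0.65 [ 0.527 -0.025  0.066] [239. 215.]
top arrow 0.85 [ 0.561 -0.068  0.019] [254. 204.]
top tee_end 0.56 [0.531 0.222 0.068] [152. 216.]
scene elbow_body 0.84 [ 0.84  -0.115  0.067] [218. 264.]
scene elbow_body 0.75 [ 0.531 -0.017  0.067] [269. 168.]
scene elbow_body 0.61 [ 0.341 -0.332  0.066] [179. 108.]
scene elbow_body 0.45 [ 0.587 -0.407  0.068] [135. 169.]
scene arrow 0.79 [ 0.559 -0.065  0.022] [252. 182.]
scene tee_end 0.57 [0.533 0.233 0.068] [355. 178.]
0.4 [ 0.23203117 -0.47090273  0.23119943] [-3.14141232e+00  1.51795552e-05  4.57792598e-01] 0.0853141976753326
```

View pics/a.png

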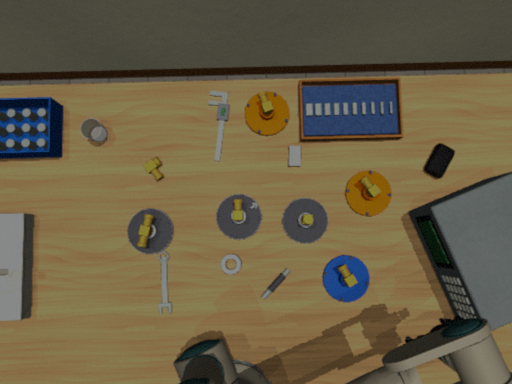

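View pics/b.png

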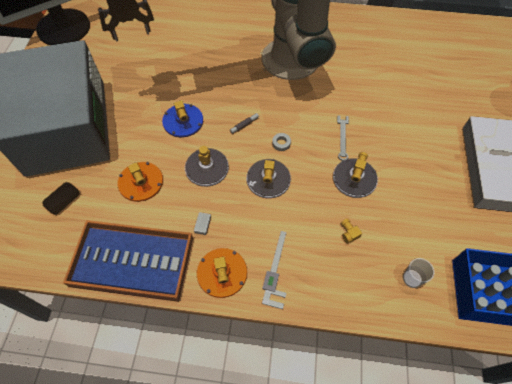

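The only grey-based elbow is at top px (239,215), and its arrow is at (254,205). The look-alikes are blue (347,278), orange (374,192) and orange (268,107), with the plug at (306,219) and the tee at (148,230). I'll confirm this in an enlarged crop.

```bash
python3 - <<'E'
from h import *
p=optics.get_image("top"); c=p["color"][180:250,195:275]
cv2.imwrite("pics/c.png",cv2.resize(c,None,fx=8,fy=8,interpolation=cv2.INTER_CUBIC)[:,:,::-1])
for uv in((306,219),(148,230)): print(p2w(p,uv,.08).round(3))
E
```

```text
[ 0.512 -0.212  0.08 ]
[0.491 0.231 0.08 ]
```

View pics/c.png

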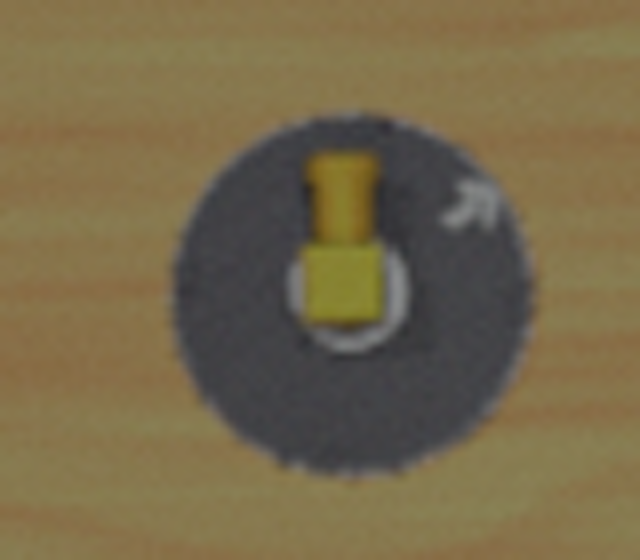

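```bash
python3 -m pendant '[[0,0,-3,0.03,0.055,0.005,1],[0,0,-3,0.03,0.055,0.005,1],[0,0,-3,0.03,0.055,0.005,1],[0,0,-3,0.03,0.055,0.005,1],[0,0,-3,0.03,0.05,0,1],[0,0,-3,0.03,0.05,0,1],[0,0,-3,0.03,0.05,0,1],[0,0,-3,0.03,0.05,0,1]]' 40
```

```text
t: 1.45
tcp_pos: [0.4721, -0.0503, 0.2515]
tcp_rot: [3.141, -0.001, 0.037]
contact_force: [0.2, -1.1, -0.1]
width: 0.0855
```

The crop shows a grey base with a single outlet pointing up (+x). The body is at crop (345,285) and the arrow at (472,203), up and to the right, so this is the right elbow. Next is a closer look with the wrist camera.

```bash
python3 - <<'E'
from h import *
p=optics.get_image("wrist"); save(p,"d.png")
for q in("elbow_body","arrow"):
    for r in models.place_of(q,p)[:2]:
        w=c2w(p,r["at"]); print(q,round(r["conf"],2),w.round(4),w2p(p,w).round())
print(c2w(p,[0,0,0]))
E
```

```text
elbow_body 0.84 [ 0.3402 -0.3285  0.0692] [470. 278.]
elbow_body 0.74 [ 0.5286 -0.021   0.0686] [229. 115.]
arrow 0.62 [ 0.5557 -0.0652  0.0107] [269.  90.]
[ 0.55076669 -0.04745839  0.39422823]
```

View pics/d.png

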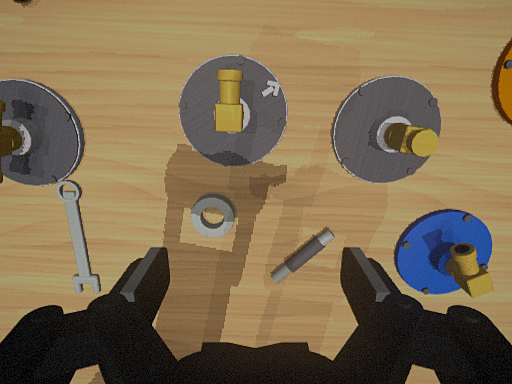

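The wrist view shows the elbow body top at about (229,118), its outlet collar at (230,74) and the arrow at (271,88). The jaws are clear. I'll compute the geometry from these.

```bash
python3 - <<'E'
from h import *
p=optics.get_image("wrist"); im=p["color"]; hsv=cv2.cvtColor(im,cv2.COLOR_RGB2HSV)
# flange (low saturation vs wood) -> axis
m=np.zeros(im.shape[:2],np.uint8); R=(slice(40,175),slice(165,300))
y=cv2.inRange(hsv[R],(20,150,90),(35,255,255)); 
n,l,s,c=cv2.connectedComponentsWithStats(y); i=1+s[1:,4].argmax(); print("yellow",s[i],c[i]+[165,40])
ys,xs=np.where(l==i); ys=ys+40; xs=xs+165
pts=np.array([p2w(p,(u,v),.08)[:2] for u,v in zip(xs,ys)]).astype(np.float32)
r=cv2.minAreaRect(pts*1000); print("rect",r)
a=cv2.inRange(hsv[R],(0,0,150),(180,60,255)); n,l,s,c=cv2.connectedComponentsWithStats(a)
for i in range(1,n):
    if s[i,4]>25: print("white",s[i],c[i]+[165,40],p2w(p,c[i]+[165,40],.02).round(4))
print("top face ctr",p2w(p,(229,117.5),.085),"collar", p2w(p,(229.5,70),.081))
# flange extents by hand: left 180,right 287, top 55,bottom 164
for uv in((180,110),(287,110),(233,55),(233,164)): print(p2w(p,uv,.012).round(4))
E
```

```text
yellow [  50   29   29   63 1387] [229.40086518 100.78731074]
rect ((542.9617309570312, -21.31052017211914), (59.5733757019043, 28.605030059814453), 0.16382892429828644)
white [18 13 57 36 81] [208.65432099  63.88888889] [0.5811 0.008  0.02  ]
white [102  27  21  52 142] [277.23943662  88.        ] [ 0.5583 -0.0729  0.02  ]
white [98 47 11  9 55] [268.10909091  90.70909091] [ 0.5548 -0.0623  0.02  ]
white [ 76  58   9  31 130] [245.76923077 112.81538462] [ 0.5282 -0.0367  0.02  ]
top face ctr [ 0.52681215 -0.02177007  0.085     ] collar [ 0.57151462 -0.02114781  0.081     ]
[0.5275 0.0448 0.012 ]
[ 0.5333 -0.0873  0.012 ]
[ 0.5926 -0.0193  0.012 ]
[ 0.4622 -0.0221  0.012 ]
```

Axis is (0.5275,-0.0215), outlet yaw is about 0°, and the arrow is at about -55° with radius 54 mm (56 given). The turn needed is about 0.96 rad, which fits the stated range. Now align, descend and grip.

```bash
python3 -m pendant '[[0,0,-1.6,0.028,0.0145,-0.02,1],[0,0,0,0.0275,0.0145,-0.02,1],[0,0,0,0,0,-0.045,1],[0,0,0,0,0,-0.045,1],[0,0,0,0,0,-0.04,1],[0,0,0,0,0,-0.03,1],[0,0,0,0,0,0,1],[0,0,0,0,0,0,0.6]]' 40; python3 -m pendant '[[0,0,0,0,0,0,0],[0,0,0,0,0,0,0],[0,0,0,0,0,0,0],[0,0,0,0,0,0,0],[0,0,0,0,0,0,0],[0,0,0,0,0,0,0],[0,0,0,0,0,0,0],[0,0,0,0,0,0,0]]' 40
```

```text
t: 2.65
tcp_pos: [0.5277, -0.0241, 0.0529]
tcp_rot: [3.141, -0.002, 0.01]
contact_force: [0.6, 0.1, 0.2]
width: 0.0699
t: 3.65
tcp_pos: [0.5275, -0.0213, 0.0528]
tcp_rot: [-3.139, -0.002, 0.012]
contact_force: [-3.1, 8.8, 8.0]
width: 0.0275
```

Gripped at 27.5 mm, matching the 28 mm body. I'll turn 48° first, then measure.

```bash
python3 -m pendant '[[0,0,-8,0,0,0,0],[0,0,-8,0,0,0,0],[0,0,-8,0,0,0,0],[0,0,-8,0,0,0,0],[0,0,-8,0,0,0,0],[0,0,-8,0,0,0,0],[0,0,0,0,0,0,0],[0,0,0,0,0,0,0]]' 40
python3 - <<'E'
from h import *
p=optics.get_image("wrist"); save(p,"e.png")
p=optics.get_image("top"); c=p["color"][180:250,195:275]
cv2.imwrite("pics/f.png",cv2.resize(c,None,fx=7,fy=7,interpolation=cv2.INTER_CUBIC)[:,:,::-1])
E
```

```text
t: 4.65
tcp_pos: [0.5275, -0.021, 0.0526]
tcp_rot: [-3.138, 0.001, -0.825]
contact_force: [-0.8, 10.0, 5.5]
width: 0.0275
```

View pics/e.png

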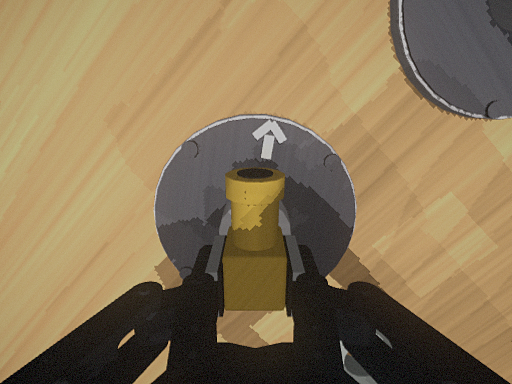

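The outlet collar is at about (254,180) and the arrow runs from (266,158) to (269,122), slightly to the right, so some clockwise turn remains. I'll compute how much.

```bash
python3 - <<'E'
from h import *
p=optics.get_image("wrist"); ax=np.array([.5275,-.0213])
ang=lambda w:(np.degrees(np.arctan2(w[1]-ax[1],w[0]-ax[0])).round(1),np.hypot(*(w[:2]-ax)).round(4))
for uv,z in(((266,158),.02),((269,122),.02),((254.5,173),.068),((254,186),.08)):
    w=p2w(p,uv,z); print(w.round(4),ang(w))
E
```

```text
[ 0.5511 -0.0574  0.02  ] (np.float64(-56.8), np.float64(0.0431))
[ 0.5643 -0.0738  0.02  ] (np.float64(-55.0), np.float64(0.0641))
[ 0.5583 -0.0553  0.068 ] (np.float64(-47.8), np.float64(0.0459))
[ 0.5569 -0.0535  0.08  ] (np.float64(-47.7), np.float64(0.0436))
```

Outlet is at -47.7° with its end at 46 mm (as given), and the arrow is at -55.7°. I'll turn 8° more, then release and retreat straight up.

```bash
python3 -m pendant '[[0,0,-4,0,0,0,0],[0,0,-4,0,0,0,0],[0,0,0,0,0,0,0],[0,0,0,0,0,0,0],[0,0,0,0,0,0,0.8],[0,0,0,0,0,0,0.8],[0,0,0,0,0,0,0.8],[0,0,0,0,0,0,0.8]]' 40
python3 -m pendant '[[0,0,0,0,0,0,0.8],[0,0,0,0,0,0.02,0.8],[0,0,0,0,0,0.03,0.8],[0,0,0,-0.01,0.01,0.04,0.8],[0,0,0,-0.02,0.02,0.04,0.8],[0,0,0,-0.02,0.02,0.03,0.8],[0,0,0,0,0,0,0.8],[0,0,0,0,0,0,0.8]]' 40
python3 - <<'E'
from h import *
p=optics.get_image("wrist"); save(p,"g.png"); print(state()["joint_vel"])
E
```

```text
t: 5.8
tcp_pos: [0.5269, -0.0234, 0.0512]
tcp_rot: [3.141, -0.0, -0.967]
contact_force: [1.0, -0.6, -0.2]
width: 0.0681
t: 6.8
tcp_pos: [0.4768, 0.0265, 0.2102]
tcp_rot: [3.14, 0.001, -0.966]
contact_force: [0.1, -0.1, -0.8]
width: 0.0687
[-0.00445279  0.01204422  0.00267879  0.00176365  0.00215842  0.00218514]
```

View pics/g.png

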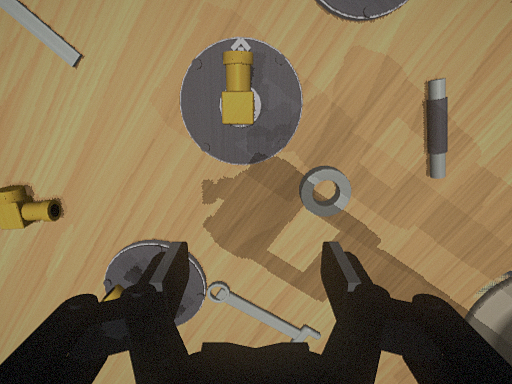

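The elbow is released. Body top is at (238,108), the collar at (238.5,57) and the arrow tip at (240,40), in line with the outlet. One numeric check, then I hand in.

```bash
python3 - <<'E'
from h import *
p=optics.get_image("wrist"); ax=np.array([.5275,-.0213])
for uv,z in(((238,108),.085),((238.5,51),.080),((240.5,39),.02)):
    w=p2w(p,uv,z); d=w[:2]-ax; print(w.round(4),np.degrees(np.arctan2(d[1],d[0])).round(1),np.hypot(*d).round(4))
t=optics.get_image("top")
for r in models.place_of("tee_end",t)[:2]: print(c2w(t,r["at"]).round(3))
workorder.close_job()
E
```

```text
[ 0.526  -0.0214  0.085 ] -174.4 0.0015
[ 0.5511 -0.0594  0.08  ] -58.3 0.0448
[ 0.562  -0.0741  0.02  ] -56.8 0.0631
[0.529 0.225 0.069]
the job is handed in; nothing more can be done
```

I screwed the elbow on the grey base with the arrow about 56° clockwise, stopped at the arrow, released it and moved the arm clear. The job was handed in at about 7 s.

- **Alignment:** in the last wrist picture the outlet points at about -58° and the arrow at about -57°. They agree within about 2°, and the limit is 12°.
- **Release:** the gripper was open, the arm was well above and to the side, and the force reading was near zero.
- **Tee:** its end was found within about 4 mm of where it was at the start, which is within the network's error. The arm was never near it.

No check failed. The closing call reports no verdict.

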